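# Shift the tube roller mixer from second to third gear

## Task

The tube roller mixer on the worktop stands in second gear. Without gripping the orange-knobbed gear lever, push it gently with closed fingertips through the H-shaped gate: forward (away from the robot side) out of the second slot, across to the right, then forward fully home into the third slot, the one marked with three dots. Do not run it into first or fourth on the way, do not disturb the tubes on the rollers or the vial and box beside the mixer, and let go so that the lever stays in third.

Things in the scene. Friction and masses are not known exactly. Their poses are not given: they have to be found in the camera images.
- mixer: White tube roller mixer, fixed. Origin on the worktop under the lever's pivot; x points forward (away from the robot side), y left, z up. The gearbox is a box 160 x 160 mm, x and y from -80 to +80 mm, top at z = 101 mm; behind it (x 80 to 225 mm, up to 80 mm high) is the roller bed with two tubes lying on it. Only the lever stands above the gearbox top.
- gate (a point): Middle of the H gate (mixer x = y = 0), on the aluminium gate plate, 100.5 mm up. Two slots along x, at y = +18 and -18 mm, end at x = +32 and -32 mm; one cross channel along y at x = 0 joins them; all 16 mm wide. First: left forward, one dot. Second: left rear, two dots. Third: right forward, three dots. Fourth: right rear, four dots.
- knob (a point): Middle of the orange knob: round, 28 mm in diameter, 40 mm high, on a 9 mm steel stem. It lies on the lever's axis 185 mm from the pivot, which is 8 mm above the worktop at mixer x = y = 0. With the lever upright this point is 193 mm up, the knob's top 211 mm, its underside 171 mm.
- shift_fore (a joint): Fore-aft tilt of the lever, rad, + forward, 0 upright; home at -0.26 in second and fourth, +0.26 in first and third. The stem passes the cross channel within about 0.03 of 0 (rounded corners guide it). Knob in the mixer frame: x = 185 mm sin(fore) cos(across), y = -185 mm sin(across). No springs: it stays where left, about 1.2 N at the knob moves it. Starts in second, -0.25 to -0.17.
- shift_across (a joint): Sideways tilt of the lever, rad, + to the right (mixer -y). About -0.19 in the left slots and +0.19 in the right slots, with a play of 0.035 each way. Same friction, no springs.
- tube_a: Sample tube with red cap, 16 mm in diameter, 86 mm long, lying between the first two rollers; origin at the middle of its bottom end. Leave it there.
- tube_b: Sample tube with blue cap, 16 mm in diameter, 86 mm long, lying between the last two rollers; origin at the middle of its bottom end. Leave it there.
- vial: Amber vial, 25 mm in diameter, 50 mm high, standing loose left of the gearbox; origin at the centre of its underside. Leave it alone.
- slide_pack: Blue and white box of slides, 52 x 78 x 24 mm, lying loose right of the gearbox; origin at the centre of its underside. Leave it alone.

How it is judged:
By the outcome, as a careful person would: the job done as asked, in the order asked, and still so for the second after the job is handed in, with the robot touching nothing.
It also fails if it takes over 54 s, if anything falls off the work surface, if the arm or the gripper's body presses on something with over 40 N, if the wrist force passes 120 N, or if a joint passes its speed limit or range.

## Robot

A 6-joint arm with a two-finger parallel gripper is mounted at the origin on a cart in front of the work surface, level with it; the furniture and walls round the work are solid. World frame = base frame: x ahead of the robot, y to its left, z up, the work surface at z = 0. Lengths are in m, angles in rad, forces in N, time in s.
With the tool pointing down it reaches from about 0.35 to 0.725 m from the base axis. Payload 4.3 kg.
Tool frame: the origin (TCP) lies midway between the tips of the shut fingers; the grasp point (between the pads) lies 19 mm behind it; z points along the fingers, y is the direction in which the jaws open and shut (so a half turn about z gives the same grasp; the last joint's range is limited). The gripper opens to 85 mm and grips with 20 to 120 N. Pads are 22 mm wide; open, the fingers measure 114 mm over their backs; the gripper's body (76 mm by 85 mm) begins 54 mm behind the grasp point. The pads swing forward as they close: fully open they stand 13 mm farther back than shut.
Start: joints at [1.115, 0.377, 0.081, 1.274, 0, 1.46], TCP at [0.195, 0.541, 0.231] pointing down, gripper open.
Joint ranges: [-2.72, 2.72], [-0.84, 1.66], [-1.02, 1.22], [-1.77, 2.12], [-1.37, 1.28], [-3.14, 3.14]. Speed limits (rad/s): [2.57, 2.57, 3.14, 3.14, 3.14, 3.14].

## Interface

Orientations are given as a rotation vector (axis times angle).
In Python, from rig import monitor, vision, order gives the robot as it stands.
- The arm moves only by the tool send_rows, never from a script. Its argument "moves" is text: rows parted by semicolons, each of 7 numbers parted by spaces: the shift along the tool's x, y, z in units of 0.06 m (1.0 is 0.06 m), then the turn, a rotation vector about the tool's x, y, z in units of 0.08 rad (1.0 is 0.08 rad), then the opening, from 0 (shut) to 1 (fully open). A call has 1 to 20 rows; each row shifts and turns the commanded pose from where the row before left it, along the tool's axes as they then stand; what a row does not reach is not made up. A row lasts 1/8 s, in which the tool goes at most 62.5 mm and 10.7 degrees, less where a joint would pass 70% of its speed; a pose out of reach is approached as far as the arm can. A call with a number of a shift or a turn outside -1 to 1 is refused whole. A call with a gripper value outside its range is refused whole. The fingers move at their own pace and stop on an object; "newtons" is the grip in N (left out, the last holds). Time passes only in rows, so rows that do not move let the fingers close. It gives the time, the measured TCP pose, the force and the opening at its end, in the units of the state.
- monitor.observe(): the state, without advancing time (a new reading comes with each control period).
- vision.capture(name): name is "scene" or "top" or "wrist"; returns the picture (480x640x3 uint8, red, green, blue); there is no depth.
- vision.get_calibration(name): a dict with "K" (3x3 intrinsics, pixels), "rvec" (rotation vector, rad) and "tvec" (3), from world to camera coordinates, as OpenCV has them. Camera axes: x right, y down, z forward; pixel columns grow to the right and rows downward; lengths in m; the calibration is good to about 2 mm. A picture is of the moment at which its call begins: read the wrist's pose just before it. get_calibration takes no time and is no camera call; for the wrist camera it gives the pose at the moment of the call.
- order.job_done(): hands the job in, once; it reports no verdict.
The state is a dict: "t": time; "q": joint angles; "qd": joint speeds; "joint_efforts": joint torques, N m; "tool_pos": TCP position; "ee_rot": TCP orientation; "wrist_force": force on the tool from outside, world axes, zero at the start; "wrist_torque": the same for the moment, N m; "opening": finger opening in m.
Only numpy, scipy, OpenCV 4.12 (cv2) and the standard library are available. Lean on these libraries where they do the work, as an engineer would, in place of code of your own. Each camera call takes 0.05 s, during which the arm holds its last target.

## Working session

There is one attempt and no reset: what is moved stays moved. The work goes in short steps, Python scripts to look and compute and a tool call to move; the robot and the scene stay as the last step left them, time stands still between calls to the robot, and variables do not carry over. Pictures are saved under pics/ and viewed, and the job is handed in when it is done.

Besides the shell and the picture viewer there is one more tool, called by a JSON object that holds its "method" and its "body", one argument or row to a line. send_rows: Moves the arm, as the interface text tells. Its arguments: {"type":"object","properties":{"moves":{"type":"string"},"newtons":{"type":"number"}},"required":["moves"]}

```bash
mkdir -p pics; ls
python3 - <<'E'
from rig import monitor, vision, order
import cv2
print(monitor.observe())
for n in ("scene","top"):
    im=vision.capture(n); cv2.imwrite(f"pics/{n}0.png",im[:,:,::-1]); print(n,vision.get_calibration(n))
E
```

```text
pics
{'t': 0.0, 'q': array([1.11467317e+00, 3.78089116e-01, 7.96326992e-02, 1.27438845e+00,
       6.13601072e-06, 1.46054057e+00]), 'qd': array([-0.00083451,  0.00047002,  0.00011577,  0.00059108, -0.0009976 ,
       -0.0005592 ]), 'joint_efforts': array([ 1.14578466e-03, -4.63607812e+01,  2.69874609e+01,  2.09001795e-02,
        9.18601131e-05,  5.06922547e-06]), 'tool_pos': array([0.19461346, 0.54037489, 0.23034863]), 'ee_rot': array([-5.40483588e-01, -3.09416211e+00,  3.08641350e-03]), 'wrist_force': array([-1.20244889,  0.55553653, -0.52034844]), 'wrist_torque': array([ 0.0073896 , -0.0068533 ,  0.01916287]), 'opening': 0.08552320285830813}
scene {'K': array([[510.459117  ,   0.        , 317.57084507],
       [  0.        , 510.459117  , 248.70865268],
       [  0.        ,   0.        ,   1.        ]]), 'rvec': array([ 0.962865  , -2.18295033,  1.30624636]), 'tvec': array([0.36698092, 0.34427382, 0.53903625])}
top {'K': array([[462.62734979,   0.        , 322.25295168],
       [  0.        , 462.62734979, 242.27538957],
       [  0.        ,   0.        ,   1.        ]]), 'rvec': array([ 2.14710624, -2.19557625,  0.15389499]), 'tvec': array([-0.04961889,  0.62867529,  0.91820499])}
```

View pics/scene0.png

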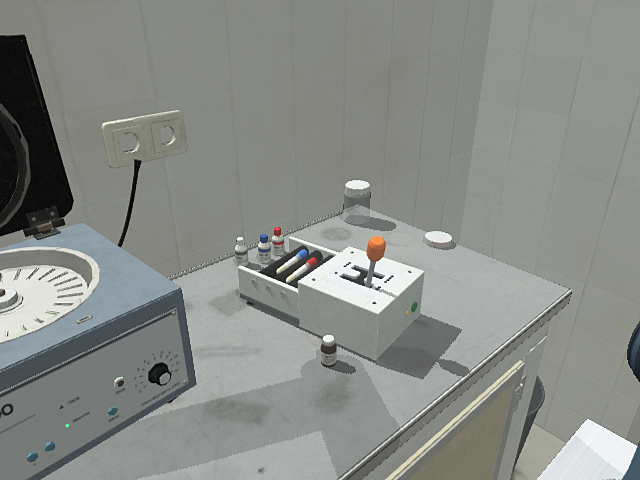

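View pics/top0.png

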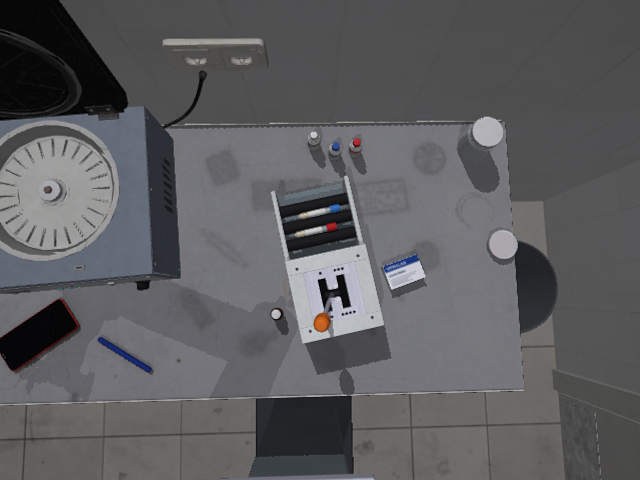

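The top view shows the gearbox at about (335,293) with the orange knob near (322,323). I'll enlarge it to find the corners.

Run:
```python
import cv2
im=cv2.imread("pics/top0.png")[230:360,270:400]; cv2.imwrite("pics/topc.png",cv2.resize(im,None,fx=4.6,fy=4.6,interpolation=cv2.INTER_CUBIC))
im=cv2.imread("pics/scene0.png")[220:370,290:430]; cv2.imwrite("pics/scenec.png",cv2.resize(im,None,fx=4,fy=4,interpolation=cv2.INTER_CUBIC))
```

```text
(no output)
```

View pics/topc.png

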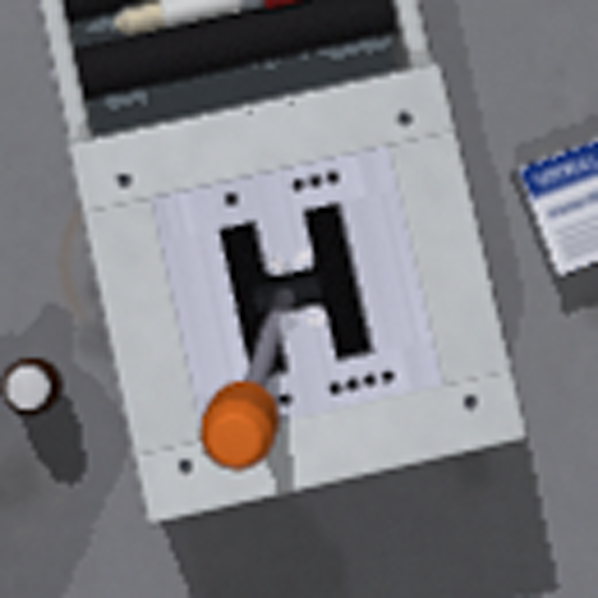

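View pics/scenec.png

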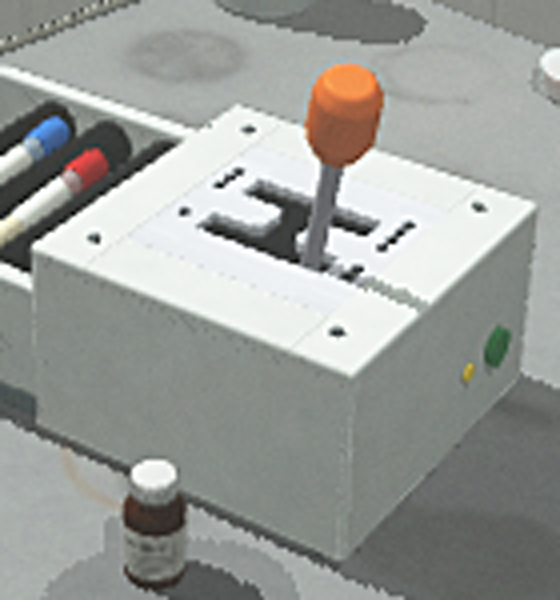

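```bash
cat > h.py <<'E'
import numpy as np, cv2
from scipy.optimize import least_squares
from rig import vision
C={n:vision.get_calibration(n) for n in("top","scene")}
def proj(n,P):
    c=C[n]; return cv2.projectPoints(np.asarray(P,float).reshape(-1,3),c["rvec"],c["tvec"],c["K"],None)[0][:,0]
def T(p,P):
    x,y,w=p; c,s=np.cos(w),np.sin(w); P=np.asarray(P,float).reshape(-1,3)
    return P@np.array([[c,s,0],[-s,c,0],[0,0,1]])+[x,y,0]
def back(n,uv,z):
    c=C[n];R=cv2.Rodrigues(c["rvec"])[0]; o=-R.T@c["tvec"]; d=R.T@np.linalg.inv(c["K"])@[uv[0],uv[1],1]
    return o+d*(z-o[2])/d[2]
def knob(p,f,a):
    return T(p,[.185*np.sin(f)*np.cos(a),-.185*np.sin(a),.008+.185*np.cos(f)*np.cos(a)])
E
python3 - <<'E'
from h import *
t=np.array([[75,142],[438,66],[524,438],[150,520]])
t=np.array([270,230])+(t+.5)/4.6-.5
s=np.array([[33,252],[240,104],[536,207],[352,376]]); s=np.array([290,220])+(s+.5)/4-.5
P=np.array([[.08,.08,.101],[.08,-.08,.101],[-.08,-.08,.101],[-.08,.08,.101]])
for use in("t","s","ts"):
    f=lambda p:np.r_[(proj("top",T(p,P))-t).ravel()*('t' in use),(proj("scene",T(p,P))-s).ravel()*('s' in use)]
    r=least_squares(f,[.5,0,0]);print(use,r.x,np.round(r.fun,1))
p=r.x; np.save("p.npy",p)
H=[]
for q in [(0,0),(.032,.018),(-.032,.018),(.032,-.018),(-.032,-.018)]: H.append([*q,.1005])
print((proj("top",T(p,H))-[270,230]+.5)*4.6-.5)
for n in C:
    im=cv2.imread(f"pics/{n}0.png");hs=cv2.cvtColor(im,cv2.COLOR_BGR2HSV)
    m=cv2.inRange(hs,(5,150,100),(17,255,255));k,_,st,ce=cv2.connectedComponentsWithStats(m)
    i=1+np.argmax(st[1:,4]);print(n,st[i],ce[i]); C[n]["k"]=ce[i]
g=lambda v:np.r_[(proj("top",knob(p,*v))-C["top"]["k"]).ravel(),(proj("scene",knob(p,*v))-C["scene"]["k"]).ravel()]
r=least_squares(g,[-.2,-.2]);print(r.x,r.fun,knob(p,*r.x))
for n,uv in(("vial",(276,314)),("box",(404,272)),):print(n,back("top",uv,.05 if n=="vial" else .024))
E
```

```text
t [ 0.52310603 -0.08256135  0.1862619 ] [-1.3 -0.3  1.1 -0.8  0.9  0.4 -0.6  0.7 -0.  -0.  -0.   0.   0.  -0.
 -0.   0. ]
s [ 0.52241785 -0.08294792  0.19218106] [-0.   0.   0.  -0.   0.   0.  -0.   0.  -1.1 -1.2 -0.7  0.4  1.3 -0.2
  0.5  0.4]
ts [ 0.52275131 -0.08282003  0.18899763] [-1.2  0.   1.1 -0.8  1.1  0.4 -0.3  1.  -1.4 -1.4 -0.7  0.3  1.2 -0.1
  0.   0.4]
[[297.74501959 290.17165559]
 [239.01669088 223.66105351]
 [271.73693637 375.7330028 ]
 [323.49608426 205.4558476 ]
 [356.83516906 357.0920244 ]]
top [314 313  16  19 232] [321.47844828 321.87068966]
scene [366 236  20  25 228] [375.93859649 244.42105263]
[-0.23468639 -0.17844276] [ 1.79690854 -1.27390958 -0.65972611  2.77214718] [[ 0.47499952 -0.05852169  0.18507162]]
vial [0.48359352 0.0325188  0.05      ]
box [ 0.56294977 -0.23325683  0.024     ]
```

{"method": "send_rows", "body": {
  "moves": "-.3 -.4 -.1 0 0 0 0;-.43 -.52 -.1 0 0 0 0;-.43 -.52 -.1 0 0 0 0;-.43 -.52 0 0 0 0 0;-.43 -.52 0 0 0 0 0;-.43 -.52 0 0 0 0 0;-.43 -.52 0 0 0 0 0;-.43 -.52 0 0 0 0 0;-.43 -.52 0 0 0 0 0;-.43 -.52 0 0 0 0 0;-.43 -.52 0 0 0 0 0;-.43 -.52 0 0 0 0 0;-.43 -.52 0 0 0 0 0;-.43 -.52 0 0 0 0 0;-.43 -.52 0 0 0 0 0;-.3 -.4 0 0 0 0 0;0 0 0 0 0 0 0",
  "newtons": 20
}}

```text
t: 2.22
tool_pos: [0.4045, -0.0512, 0.2489]
ee_rot: [-0.546, -3.093, -0.0]
wrist_force: [0.1, 0.1, 0.4]
opening: 0.0001
```

{"method": "send_rows", "body": {
  "moves": "0 0 0 0 0 1 0;0 0 0 0 0 1 0;0 0 0 0 0 1 0;0 0 0 0 0 1 0;0 0 0 0 0 1 0;0 0 0 0 0 1 0;0 0 0 0 0 1 0;0 0 0 0 0 1 0;0 0 0 0 0 1 0;0 0 0 0 0 1 0;0 0 0 0 0 1 0;0 0 0 0 0 1 0;0 0 0 0 0 1 0;0 0 0 0 0 0 0;0 0 0 0 0 0 0"
}}

```text
t: 4.1
tool_pos: [0.4039, -0.0492, 0.2492]
ee_rot: [-2.004, -2.419, -0.0]
wrist_force: [-0.1, 0.4, -0.0]
opening: 0.0002
```

```bash
cat >> h.py <<'E'
from rig import monitor
p=np.load("p.npy")
def tool():
    s=monitor.observe();R=cv2.Rodrigues(s["ee_rot"])[0];M=T([0,0,-p[2]],s["tool_pos"]-[p[0],p[1],0])[0]
    A=T([0,0,-p[2]],R.T)
    print("t",round(s["t"],2),"mixer mm",np.round(M*1000,1),"F",np.round(T([0,0,-p[2]],s["wrist_force"])[0],1),"open",round(s["opening"],4),"q6",np.round(s["q"],2)); print("axes x,y,z in mixer\n",np.round(A,3))
def snap(tag):
    out=[]
    for n in C:
        im=vision.capture(n)[:,:,::-1].copy(); cv2.imwrite(f"pics/{n}{tag}_full.png",im)
        c=proj(n,T(p,[0,0,.15]))[0].astype(int); h=64
        out.append(cv2.resize(im[c[1]-h:c[1]+h,c[0]-h:c[0]+h],(400,400),interpolation=cv2.INTER_CUBIC))
    cv2.imwrite(f"pics/{tag}.png",np.hstack(out))
E
python3 - <<'E'
from h import *
tool(); snap("a1")
E
```

```text
t 4.1 mixer mm [-110.4   55.4  249.2] F [-0.   0.4 -0. ] open 0.0002 q6 [-0.28  0.03 -0.31  1.23  0.    1.11]
axes x,y,z in mixer
 [[ 0.002  1.     0.   ]
 [ 1.    -0.002 -0.   ]
 [-0.     0.    -1.   ]]
```

View pics/a1.png

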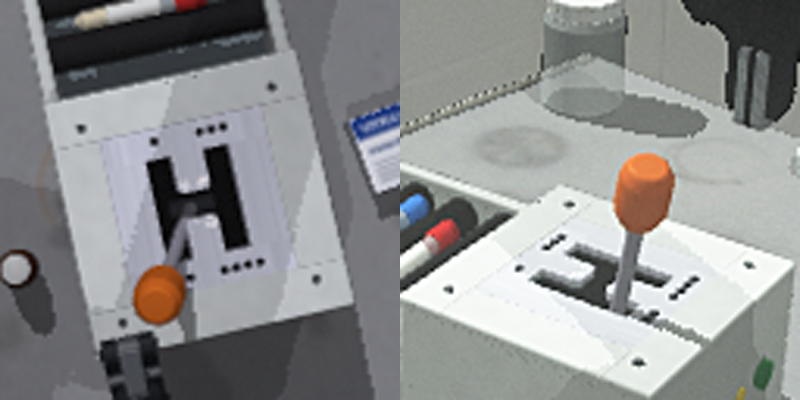

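View pics/scenea1_full.png

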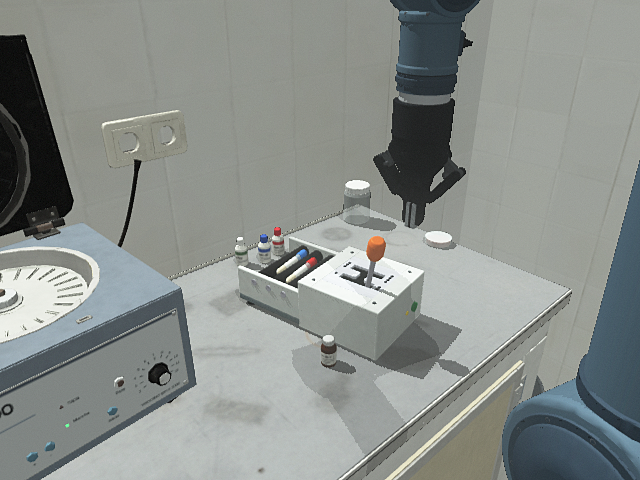

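{"method": "send_rows", "body": {
  "moves": "-.12 0 .3 0 0 0 0;-.12 0 .4 0 0 0 0;-.13 0 .35 0 0 0 0;0 0 .1 0 0 0 0;0 .1 0 0 0 0 0;0 .1 0 0 0 0 0;0 0 0 0 0 0 0;0 0 0 0 0 0 0"
}}

```text
t: 5.2
tool_pos: [0.4205, -0.0693, 0.1807]
ee_rot: [2.006, 2.417, 0.0]
wrist_force: [-0.5, 0.4, -0.1]
opening: -0.0003
```

```bash
cat >> h.py <<'E'
def knobfit(tag):
    k={}
    for n in C:
        im=cv2.imread(f"pics/{n}{tag}.png");hs=cv2.cvtColor(im,cv2.COLOR_BGR2HSV)
        m=cv2.inRange(hs,(4,140,70),(18,255,255)); c=proj(n,T(p,[0,0,.18]))[0].astype(int); w=np.zeros_like(m); w[c[1]-50:c[1]+50,c[0]-50:c[0]+50]=1
        q,_,st,ce=cv2.connectedComponentsWithStats(m*w); i=1+np.argmax(st[1:,4]); k[n]=st[i,:2]+st[i,2:4]/2-.5; print(n,st[i])
    def model(v,n):
        # silhouette of the knob cylinder
        f,a=v; pts=[]
        R=cv2.Rodrigues(np.array([0,f,0.]))[0]@cv2.Rodrigues(np.array([a,0.,0]))[0]
        for h,rr in((.163,.011),(.17,.014),(.196,.014),(.203,.011)):
            for t in np.linspace(0,2*np.pi,24): pts.append(R@[rr*np.cos(t),rr*np.sin(t),h]+[0,0,.008])
        u=proj(n,T(p,pts)); return (u.min(0)+u.max(0))/2
    g=lambda v,N:np.r_[tuple(model(v,n)-k[n] for n in N)]
    for N in(["top"],["top","scene"],["scene"]):
        r=least_squares(lambda v:g(v,N),[0,0.]); f,a=r.x; print(N,"fore",round(f,3),"across",round(a,3),"knob mm",np.round([185*np.sin(f)*np.cos(a),-185*np.sin(a)],1),"res",np.round(r.fun,1))
E
python3 - <<'E'
from h import *
tool(); snap("a2"); knobfit("0"); knobfit("a2_full")
E
```

```text
t 5.2 mixer mm [-97.9  32.5 180.7] F [-0.5  0.5 -0.1] open -0.0003 q6 [-0.31  0.1  -0.41  1.06  0.    1.07]
axes x,y,z in mixer
 [[ 0.004  1.    -0.   ]
 [ 1.    -0.004  0.001]
 [ 0.001 -0.    -1.   ]]
top [314 313  16  19 235]
scene [366 236  20  26 281]
['top'] fore -0.248 across -0.198 knob mm [-44.5  36.3] res [0. 0.]
['top', 'scene'] fore -0.245 across -0.192 knob mm [-44.   35.2] res [ 0.6 -0.4 -0.2  0.8]
['scene'] fore -0.24 across -0.182 knob mm [-43.3  33.5] res [0. 0.]
top [314 313  16  17 124]
scene [366 236  20  26 364]
['top'] fore -0.238 across -0.196 knob mm [-42.8  36. ] res [0. 0.]
['top', 'scene'] fore -0.24 across -0.19 knob mm [-43.2  34.9] res [ 0.6  0.1 -0.6  0.5]
['scene'] fore -0.24 across -0.182 knob mm [-43.3  33.5] res [0. 0.]
```

View pics/a2.png

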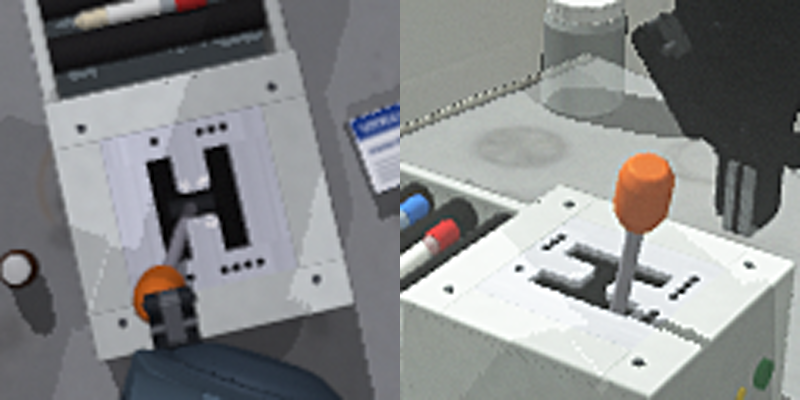

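{"method": "send_rows", "body": {
  "moves": "0 .12 0 0 0 0 0;0 .12 0 0 0 0 0;0 .1 0 0 0 0 0;0 .06 0 0 0 0 0;0 .05 0 0 0 0 0;0 .05 0 0 0 0 0;0 .05 0 0 0 0 0;0 .05 0 0 0 0 0;0 .05 0 0 0 0 0;0 0 0 0 0 0 0"
}}

```text
t: 6.55
tool_pos: [0.4588, -0.0621, 0.1803]
ee_rot: [2.007, 2.417, 0.0]
wrist_force: [-1.0, -0.2, -0.1]
opening: -0.0001
```

Run:
```python
from h import *
tool(); snap("a3"); knobfit("a3_full")
```

```text
t 6.55 mixer mm [-59.   32.3 180.3] F [-1.1  0.  -0.1] open -0.0001 q6 [-0.27  0.18 -0.33  1.07  0.    1.11]
axes x,y,z in mixer
 [[ 0.004  1.     0.   ]
 [ 1.    -0.004  0.   ]
 [ 0.     0.    -1.   ]]Traceback (most recent call last):
  File "<stdin>", line 2, in <module>
  File "h.py", line 33, in knobfit
    q,_,st,ce=cv2.connectedComponentsWithStats(m*w); i=1+np.argmax(st[1:,4]); k[n]=st[i,:2]+st[i,2:4]/2-.5; print(n,st[i])
                                                         ~~~~~~~~~^^^^^^^^^^
    return _wrapfunc(a, 'argmax', axis=axis, out=out, **kwds)
    return bound(*args, **kwds)
ValueError: attempt to get argmax of an empty sequence
```

View pics/a3.png

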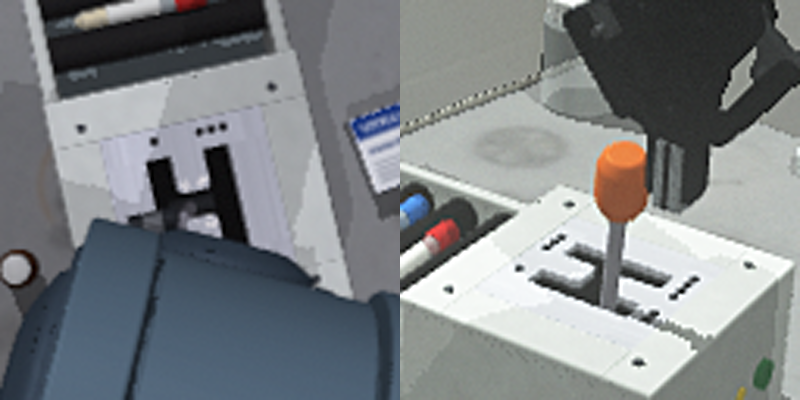

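```bash
sed -i 's/i=1+np.argmax/\n        if q<2: continue\n        i=1+np.argmax/; s/for N in(\[.*:/for N in ([["scene"]] if "top" not in k else [["top"],["top","scene"],["scene"]]):/' h.py
python3 - <<'E'
from h import *
knobfit("a3_full")
E
```

```text
scene [360 232  17  26 350]
['scene'] fore -0.162 across -0.182 knob mm [-29.3  33.5] res [ 0. -0.]
```

{"method": "send_rows", "body": {
  "moves": "0 .05 0 0 0 0 0;0 .05 0 0 0 0 0;0 .05 0 0 0 0 0;0 .05 0 0 0 0 0;0 .05 0 0 0 0 0;0 .05 0 0 0 0 0;0 .05 0 0 0 0 0;0 .05 0 0 0 0 0;0 .05 0 0 0 0 0;0 0 0 0 0 0 0"
}}

```text
t: 7.9
tool_pos: [0.4853, -0.0572, 0.1803]
ee_rot: [2.006, 2.417, 0.0]
wrist_force: [-1.3, -1.2, 0.8]
opening: 0.0001
```

Run:
```python
from h import *
tool(); snap("a4"); knobfit("a4_full")
```

```text
t 7.9 mixer mm [-32.   32.2 180.3] F [-1.5 -1.   0.8] open 0.0001 q6 [-0.25  0.23 -0.26  1.08  0.    1.14]
axes x,y,z in mixer
 [[ 0.004  1.     0.   ]
 [ 1.    -0.004  0.   ]
 [ 0.     0.    -1.   ]]
scene [346 226  18  26 349]
['scene'] fore -0.018 across -0.177 knob mm [-3.4 32.6] res [-0.  0.]
```

View pics/a4.png

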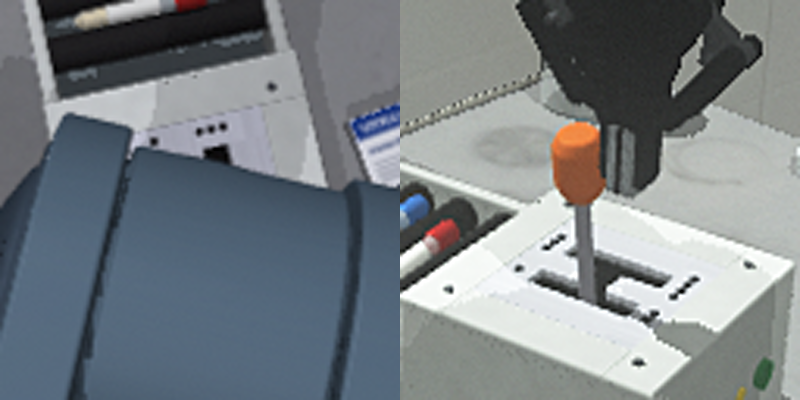

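{"method": "send_rows", "body": {
  "moves": "0 .03 0 0 0 0 0;0 .03 0 0 0 0 0;0 0 0 0 0 0 0;0 -.1 0 0 0 0 0;0 -.25 0 0 0 0 0;0 -.25 0 0 0 0 0;0 0 0 0 0 0 0;0 0 0 0 0 0 0"
}}

```text
t: 9.0
tool_pos: [0.4533, -0.0633, 0.1805]
ee_rot: [2.007, 2.416, 0.001]
wrist_force: [0.9, 0.3, -0.8]
opening: -0.0001
```

Run:
```python
from h import *
tool(); snap("a5"); knobfit("a5_full")
```

```text
t 9.0 mixer mm [-64.5  32.2 180.5] F [ 1.   0.1 -0.8] open -0.0001 q6 [-0.28  0.17 -0.34  1.07  0.    1.11]
axes x,y,z in mixer
 [[ 0.004  1.    -0.   ]
 [ 1.    -0.004  0.001]
 [ 0.001 -0.    -1.   ]]
top [308 291  18  14 144]
scene [345 226  18  26 380]
['top'] fore -0.007 across -0.196 knob mm [-1.3 36. ] res [0. 0.]
['top', 'scene'] fore -0.011 across -0.19 knob mm [-1.9 35. ] res [ 0.7  0.2 -0.6  0.5]
['scene'] fore -0.011 across -0.181 knob mm [-1.9 33.4] res [-0.  0.]
```

View pics/a5.png

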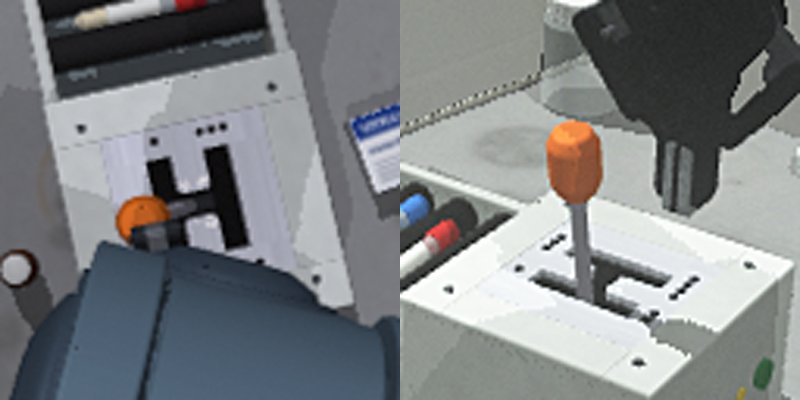

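{"method": "send_rows", "body": {
  "moves": ".2 0 0 0 0 0 0;.3 0 0 0 0 0 0;.25 0 0 0 0 0 0;0 .2 0 0 0 0 0;0 .3 0 0 0 0 0;0 .3 0 0 0 0 0;0 .24 0 0 0 0 0;0 0 0 0 0 0 0;-.1 0 0 0 0 0 0;-.05 0 0 0 0 0 0;-.05 0 0 0 0 0 0;-.05 0 0 0 0 0 0;-.05 0 0 0 0 0 0;-.05 0 0 0 0 0 0;-.05 0 0 0 0 0 0;0 0 0 0 0 0 0"
}}

```text
t: 11.1
tool_pos: [0.5107, -0.0312, 0.1803]
ee_rot: [2.007, 2.417, 0.0]
wrist_force: [-0.8, 0.8, 1.0]
opening: -0.0001
```

Run:
```python
from h import *
tool(); snap("a6"); knobfit("a6_full")
```

```text
t 11.1 mixer mm [ -2.1  52.9 180.3] F [-0.6  1.   1. ] open -0.0001 q6 [-0.19  0.27 -0.2   1.1   0.    1.2 ]
axes x,y,z in mixer
 [[ 0.004  1.     0.   ]
 [ 1.    -0.004  0.   ]
 [ 0.     0.    -1.   ]]
scene [353 227  12  22 148]
['scene'] fore -0.04 across -0.147 knob mm [-7.4 27. ] res [-0.  0.]
```

View pics/a6.png

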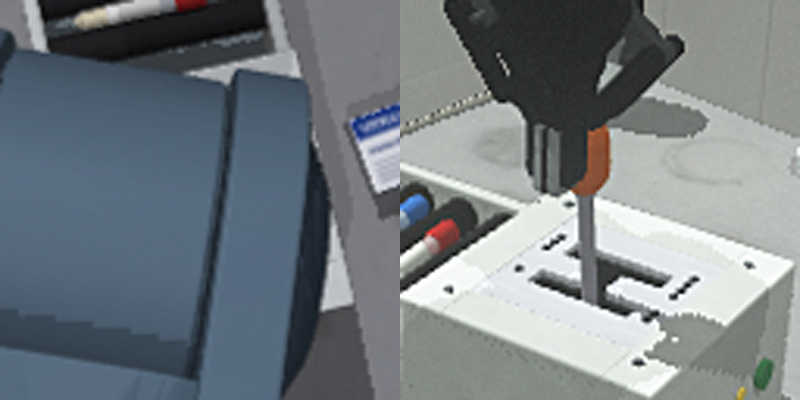

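{"method": "send_rows", "body": {
  "moves": "-.05 0 0 0 0 0 0;-.05 0 0 0 0 0 0;-.05 0 0 0 0 0 0;-.05 0 0 0 0 0 0;-.05 0 0 0 0 0 0;0 0 0 0 0 0 0"
}}

```text
t: 11.95
tool_pos: [0.5135, -0.0461, 0.1802]
ee_rot: [2.007, 2.417, -0.0]
wrist_force: [-0.0, 0.6, 1.1]
opening: -0.0003
```

Run:
```python
from h import *
tool(); snap("a7")
```

```text
t 11.95 mixer mm [ -2.2  37.8 180.2] F [0.1 0.6 1.1] open -0.0003 q6 [-0.21  0.28 -0.19  1.1  -0.    1.17]
axes x,y,z in mixer
 [[ 0.004  1.    -0.   ]
 [ 1.    -0.004  0.   ]
 [ 0.    -0.    -1.   ]]
```

View pics/a7.png

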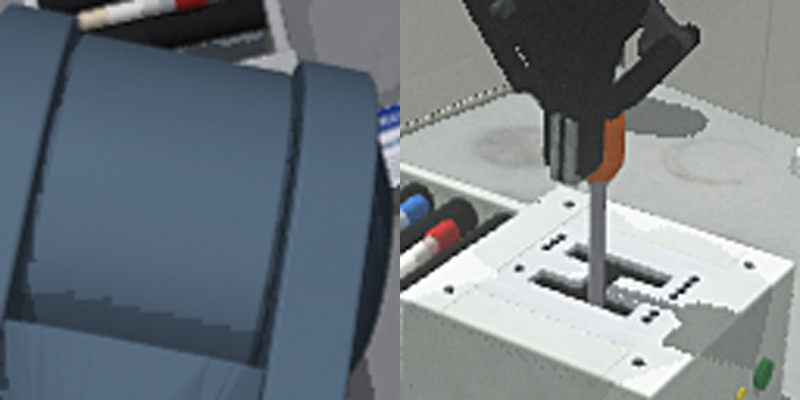

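{"method": "send_rows", "body": {
  "moves": "-.05 0 0 0 0 0 0;-.05 0 0 0 0 0 0;-.05 0 0 0 0 0 0;-.05 0 0 0 0 0 0;-.05 0 0 0 0 0 0;-.05 0 0 0 0 0 0;-.05 0 0 0 0 0 0;-.05 0 0 0 0 0 0;-.05 0 0 0 0 0 0;-.05 0 0 0 0 0 0;-.05 0 0 0 0 0 0;0 0 0 0 0 0 0"
}}

```text
t: 13.55
tool_pos: [0.5195, -0.0785, 0.1802]
ee_rot: [2.007, 2.417, -0.0]
wrist_force: [0.1, 1.7, 0.5]
opening: -0.0
```

Run:
```python
from h import *
tool(); snap("a8")
```

```text
t 13.55 mixer mm [ -2.4   4.8 180.2] F [0.4 1.6 0.5] open -0.0 q6 [-0.27  0.3  -0.17  1.11 -0.    1.12]
axes x,y,z in mixer
 [[ 0.004  1.    -0.   ]
 [ 1.    -0.004 -0.   ]
 [-0.    -0.    -1.   ]]
```

View pics/a8.png

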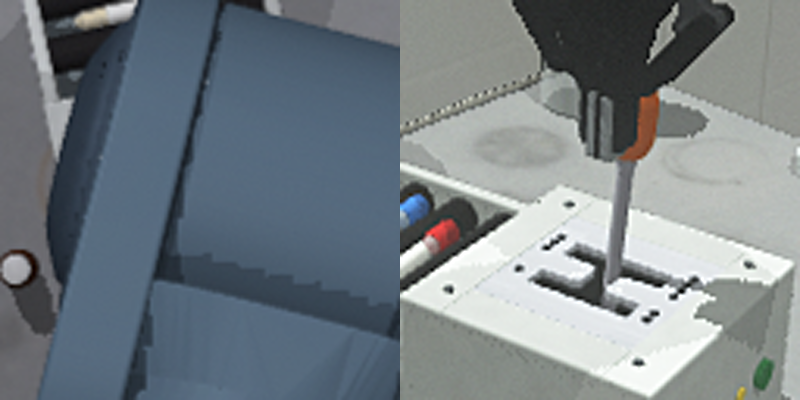

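{"method": "send_rows", "body": {
  "moves": "-.05 0 0 0 0 0 0;-.05 0 0 0 0 0 0;-.05 0 0 0 0 0 0;-.05 0 0 0 0 0 0;0 0 0 0 0 0 0;.1 0 0 0 0 0 0;.3 0 0 0 0 0 0;.3 0 0 0 0 0 0;.1 -.2 0 0 0 0 0;0 -.4 0 0 0 0 0;0 -.4 0 0 0 0 0;0 -.2 0 0 0 0 0;0 0 0 0 0 0 0"
}}

```text
t: 15.28
tool_pos: [0.4414, -0.056, 0.1805]
ee_rot: [2.007, 2.416, 0.0]
wrist_force: [0.7, -0.5, 0.1]
opening: 0.0001
```

Run:
```python
from h import *
tool(); snap("a9"); knobfit("a9_full")
```

```text
t 15.28 mixer mm [-74.8  41.6 180.5] F [ 0.6 -0.6  0.1] open 0.0001 q6 [-0.27  0.14 -0.37  1.06  0.    1.12]
axes x,y,z in mixer
 [[ 0.004  1.    -0.   ]
 [ 1.    -0.004  0.   ]
 [ 0.    -0.    -1.   ]]
top [347 282  18  15 219]
scene [367 221  14  16  98]
['top'] fore -0.009 across 0.178 knob mm [ -1.6 -32.8] res [0. 0.]
['top', 'scene'] fore -0.011 across 0.166 knob mm [ -2.1 -30.6] res [-1.2  0.5  0.9 -3.8]
['scene'] fore -0.057 across 0.074 knob mm [-10.5 -13.8] res [0. 0.]
```

View pics/a9.png

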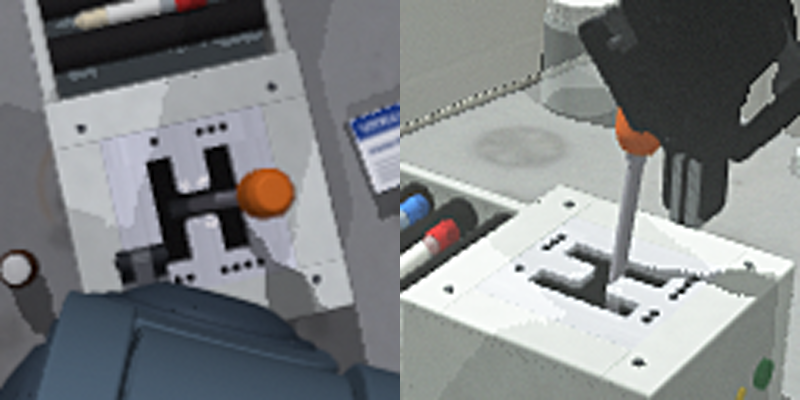

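{"method": "send_rows", "body": {
  "moves": "-.3 0 0 0 0 0 0;-.4 0 0 0 0 0 0;-.4 0 0 0 0 0 0;-.16 .1 0 0 0 0 0;0 .2 0 0 0 0 0;0 .2 0 0 0 0 0;0 .1 0 0 0 0 0;0 .05 0 0 0 0 0;0 .05 0 0 0 0 0;0 .05 0 0 0 0 0;0 .05 0 0 0 0 0;0 .05 0 0 0 0 0;0 .05 0 0 0 0 0;0 .05 0 0 0 0 0;0 0 0 0 0 0 0"
}}

```text
t: 17.25
tool_pos: [0.5122, -0.1199, 0.1802]
ee_rot: [-2.007, -2.417, -0.0]
wrist_force: [-1.5, -0.1, 1.5]
opening: -0.0001
```

Run:
```python
from h import *
tool(); snap("b1"); knobfit("b1_full")
```

```text
t 17.25 mixer mm [-17.3 -34.4 180.2] F [-1.5  0.2  1.5] open -0.0001 q6 [-0.35  0.3  -0.16  1.11  0.    1.04]
axes x,y,z in mixer
 [[ 0.004  1.     0.   ]
 [ 1.    -0.004  0.   ]
 [ 0.     0.    -1.   ]]
scene [362 210  16  25 317]
['scene'] fore 0.069 across 0.21 knob mm [ 12.5 -38.6] res [-0.  0.]
```

View pics/b1.png

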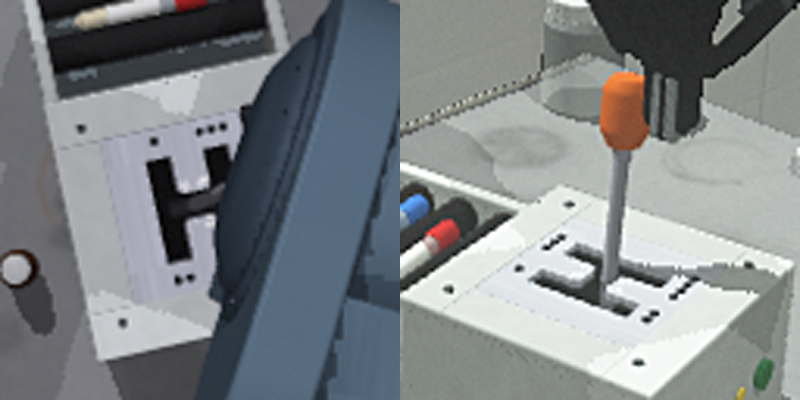

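Moving well into third's column. Continue forward.

{"method": "send_rows", "body": {
  "moves": "0 .05 0 0 0 0 0;0 .05 0 0 0 0 0;0 .05 0 0 0 0 0;0 .05 0 0 0 0 0;0 .05 0 0 0 0 0;0 .05 0 0 0 0 0;0 .05 0 0 0 0 0;0 .05 0 0 0 0 0;0 .05 0 0 0 0 0;0 .05 0 0 0 0 0;0 0 0 0 0 0 0"
}}

```text
t: 18.73
tool_pos: [0.5419, -0.1144, 0.1803]
ee_rot: [2.006, 2.417, 0.0]
wrist_force: [-0.7, -0.3, -0.2]
opening: 0.0002
```

Run:
```python
from h import *
tool(); snap("b2"); knobfit("b2_full")
```

```text
t 18.73 mixer mm [ 12.8 -34.6 180.3] F [-0.8 -0.1 -0.2] open 0.0002 q6 [-0.32  0.35 -0.09  1.13  0.    1.06]
axes x,y,z in mixer
 [[ 0.004  1.    -0.   ]
 [ 1.    -0.004  0.   ]
 [ 0.    -0.    -1.   ]]
scene [348 208  15  24 295]
['scene'] fore 0.269 across 0.257 knob mm [ 47.6 -47. ] res [-0. -0.]
```

View pics/b2.png

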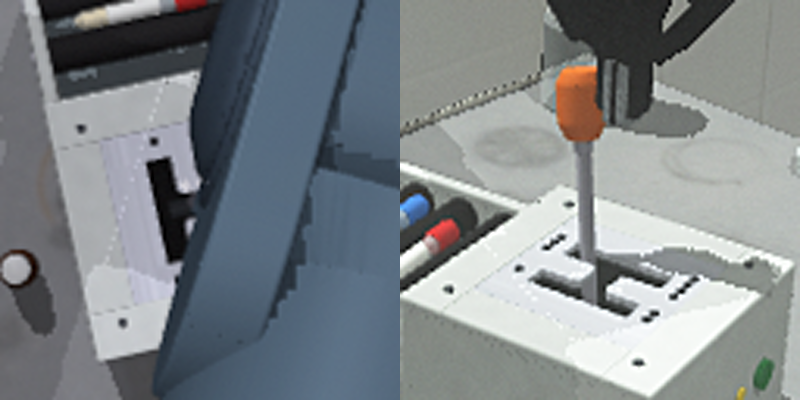

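{"method": "send_rows", "body": {
  "moves": "0 .03 0 0 0 0 0;0 .03 0 0 0 0 0;0 .03 0 0 0 0 0;0 0 0 0 0 0 0"
}}

```text
t: 19.32
tool_pos: [0.547, -0.1134, 0.1803]
ee_rot: [2.007, 2.417, 0.0]
wrist_force: [-0.7, -0.5, -0.4]
opening: -0.0001
```

{"method": "send_rows", "body": {
  "moves": "0 .02 0 0 0 0 0;0 .02 0 0 0 0 0;0 0 0 0 0 0 0"
}}

```text
t: 19.7
tool_pos: [0.5493, -0.1129, 0.1803]
ee_rot: [2.007, 2.417, 0.0]
wrist_force: [-1.0, 0.3, -0.8]
opening: -0.0002
```

{"method": "send_rows", "body": {
  "moves": "0 .02 0 0 0 0 0;0 0 0 0 0 0 0"
}}

```text
t: 19.95
tool_pos: [0.5505, -0.1127, 0.1803]
ee_rot: [2.007, 2.417, 0.0]
wrist_force: [-0.9, 0.3, -0.3]
opening: 0.0001
```

{"method": "send_rows", "body": {
  "moves": "0 .02 0 0 0 0 0;0 0 0 0 0 0 0"
}}

```text
t: 20.2
tool_pos: [0.5516, -0.1125, 0.1803]
ee_rot: [-2.007, -2.417, -0.0]
wrist_force: [-1.9, -0.8, 0.1]
opening: -0.0003
```

Run:
```python
from h import *
tool(); snap("b3"); knobfit("b3_full")
```

```text
t 20.2 mixer mm [ 22.8 -34.6 180.3] F [-2.  -0.4  0.1] open -0.0003 q6 [-0.31  0.37 -0.06  1.14  0.    1.07]
axes x,y,z in mixer
 [[ 0.004  1.     0.   ]
 [ 1.    -0.004  0.   ]
 [ 0.     0.    -1.   ]]
scene [343 208  17  24 295]
['scene'] fore 0.328 across 0.268 knob mm [ 57.4 -49. ] res [0. 0.]
```

View pics/b3.png

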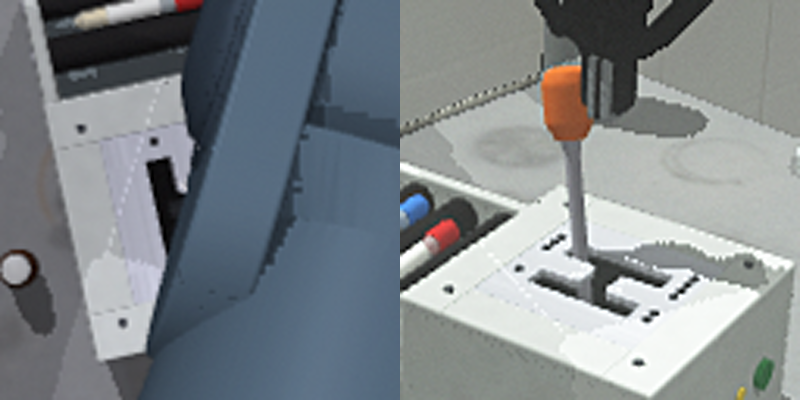

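{"method": "send_rows", "body": {
  "moves": "0 .015 0 0 0 0 0;0 0 0 0 0 0 0"
}}

```text
t: 20.55
tool_pos: [0.5525, -0.1124, 0.1803]
ee_rot: [-2.007, -2.417, -0.0]
wrist_force: [-1.1, -0.5, -0.0]
opening: 0.0001
```

{"method": "send_rows", "body": {
  "moves": "0 .015 0 0 0 0 0;0 0 0 0 0 0 0"
}}

```text
t: 20.8
tool_pos: [0.5534, -0.1122, 0.1803]
ee_rot: [2.007, 2.417, 0.0]
wrist_force: [-1.0, -0.2, 0.2]
opening: 0.0001
```

{"method": "send_rows", "body": {
  "moves": "0 .015 0 0 0 0 0;0 0 0 0 0 0 0"
}}

```text
t: 21.05
tool_pos: [0.5543, -0.112, 0.1803]
ee_rot: [2.007, 2.417, 0.0]
wrist_force: [-0.8, 0.3, 0.2]
opening: -0.0005
```

{"method": "send_rows", "body": {
  "moves": "0 .015 0 0 0 0 0;0 0 0 0 0 0 0"
}}

```text
t: 21.3
tool_pos: [0.5552, -0.1118, 0.1803]
ee_rot: [2.007, 2.417, 0.0]
wrist_force: [-0.8, -0.1, -0.9]
opening: -0.0003
```

Run:
```python
from h import *
tool(); snap("b4"); knobfit("b4_full")
```

```text
t 21.3 mixer mm [ 26.4 -34.6 180.3] F [-0.8  0.  -0.9] open -0.0003 q6 [-0.31  0.38 -0.05  1.14  0.    1.07]
axes x,y,z in mixer
 [[ 0.004  1.     0.   ]
 [ 1.    -0.004  0.   ]
 [ 0.     0.    -1.   ]]
scene [342 208  16  24 287]
['scene'] fore 0.363 across 0.289 knob mm [ 63.  -52.7] res [0.  0.1]
```

View pics/b4.png

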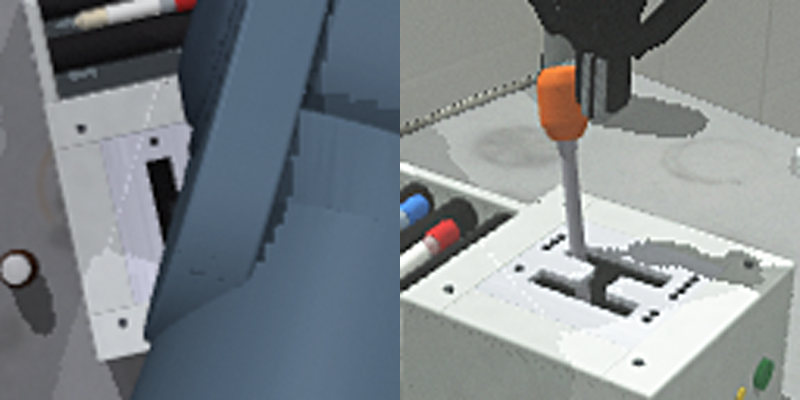

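{"method": "send_rows", "body": {
  "moves": "0 .015 0 0 0 0 0;0 0 0 0 0 0 0"
}}

```text
t: 21.65
tool_pos: [0.556, -0.1117, 0.1803]
ee_rot: [2.007, 2.417, 0.0]
wrist_force: [-0.6, 0.9, -0.0]
opening: 0.0
```

{"method": "send_rows", "body": {
  "moves": "0 .015 0 0 0 0 0;0 0 0 0 0 0 0"
}}

```text
t: 21.9
tool_pos: [0.5569, -0.1115, 0.1803]
ee_rot: [-2.007, -2.417, -0.0]
wrist_force: [-0.7, -0.2, 0.1]
opening: 0.0001
```

{"method": "send_rows", "body": {
  "moves": "0 .015 0 0 0 0 0;0 0 0 0 0 0 0"
}}

```text
t: 22.15
tool_pos: [0.5576, -0.1114, 0.1802]
ee_rot: [-2.007, -2.417, 0.0]
wrist_force: [-1.6, -0.2, -0.2]
opening: -0.0003
```

{"method": "send_rows", "body": {
  "moves": "0 .015 0 0 0 0 0;0 0 0 0 0 0 0"
}}

```text
t: 22.4
tool_pos: [0.5582, -0.1112, 0.1801]
ee_rot: [-2.006, -2.416, 0.001]
wrist_force: [-2.4, -0.5, 0.7]
opening: -0.0
```

{"method": "send_rows", "body": {
  "moves": "0 .015 0 0 0 0 0;0 0 0 0 0 0 0"
}}

```text
t: 22.65
tool_pos: [0.5587, -0.1111, 0.18]
ee_rot: [-2.006, -2.416, 0.002]
wrist_force: [-5.2, -1.0, -0.2]
opening: -0.0002
```

Run:
```python
from h import *
tool(); snap("b5"); knobfit("b5_full")
```

```text
t 22.65 mixer mm [ 30.  -34.5 180. ] F [-5.3  0.  -0.2] open -0.0002 q6 [-0.31  0.39 -0.04  1.15 -0.    1.08]
axes x,y,z in mixer
 [[ 0.004  1.     0.   ]
 [ 1.    -0.004 -0.002]
 [-0.002  0.    -1.   ]]
scene [340 208  17  24 282]
['scene'] fore 0.375 across 0.28 knob mm [ 65.2 -51.1] res [0.  0.2]
```

View pics/b5.png

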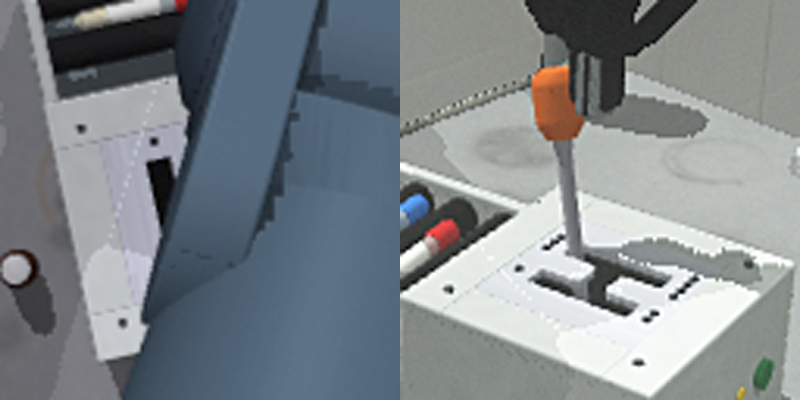

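{"method": "send_rows", "body": {
  "moves": "0 -.1 0 0 0 0 0;0 -.3 0 0 0 0 0;0 -.4 0 0 0 0 0;0 -.4 0 0 0 0 0;0 -.4 -.3 0 0 0 0;0 -.3 -.4 0 0 0 0;0 -.2 -.4 0 0 0 0;0 0 0 0 0 0 0;0 0 0 0 0 0 0"
}}

```text
t: 23.88
tool_pos: [0.4365, -0.1342, 0.2461]
ee_rot: [2.006, 2.416, 0.002]
wrist_force: [-0.5, 0.4, -0.1]
opening: -0.0005
```

Run:
```python
from h import *
tool(); snap("b6"); knobfit("b6_full")
```

```text
t 23.88 mixer mm [-94.4 -34.3 246.1] F [-0.4  0.5 -0.1] open -0.0005 q6 [-0.44  0.13 -0.21  1.23  0.    0.95]
axes x,y,z in mixer
 [[ 0.004  1.    -0.   ]
 [ 1.    -0.004  0.002]
 [ 0.002 -0.    -1.   ]]
top [340 250  17  18 235]
scene [340 208  17  24 332]
['top'] fore 0.299 across 0.176 knob mm [ 53.6 -32.4] res [0. 0.]
['top', 'scene'] fore 0.298 across 0.178 knob mm [ 53.4 -32.8] res [ 0.3  0.1 -0.1  1.1]
['scene'] fore 0.375 across 0.28 knob mm [ 65.2 -51.1] res [0.  0.2]
```

View pics/b6.png

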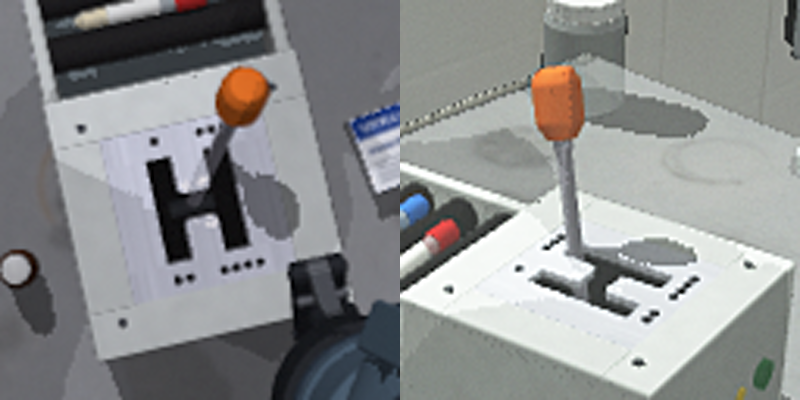

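View pics/topb6_full.png

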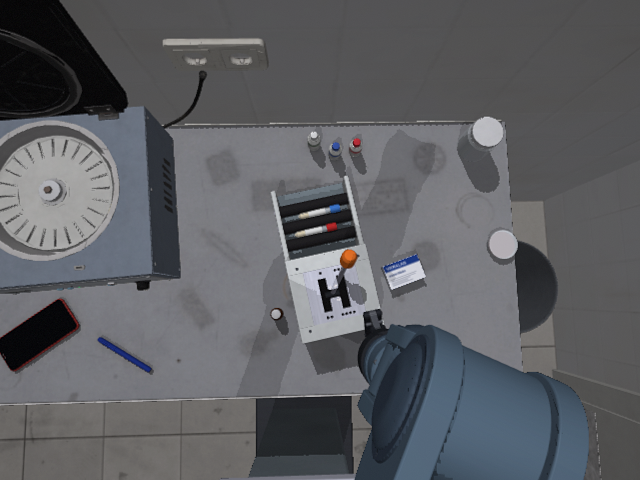

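Run:
```python
from rig import order
import cv2
for n in("top","scene"):
    d=cv2.absdiff(cv2.imread(f"pics/{n}0.png"),cv2.imread(f"pics/{n}b6_full.png"))
    if n=="top": print("tubes",d[185:245,280:355].mean(),"vial",d[305:322,268:284].mean(),"box",d[250:292,384:426].mean())
print(order.job_done())
```

```text
tubes 3.6317777777777778 vial 7.802696078431373 box 6.989984882842026
the job is handed in; nothing more can be done
None
```

The lever is in third, pushed there with shut fingertips in three steps: forward out of second to the cross channel, right across it, then forward to the end stop. I handed the job in at about 24 s with the arm clear of everything.

**End stop:** The force on the last push rose from about 1 N to about 5 N, which I took as the lever reaching the end of the slot. After backing off, the lever stayed put.

**Lever position:** The top view put it at fore about +0.30, across about +0.18. That fore value is above the stated 0.26 home. It does match the stem touching the end of the slot, which works out at about 0.297. With the scene camera alone the fit gave fore 0.375, across 0.28, which disagrees. I set that fit aside because it was less consistent in this part of the gate.

**First and fourth:** The lever was at about -0.01 fore when I started across, and about the same at the far side. It did not enter either slot.

**Tubes, vial and box:** They look unmoved in the last pictures. The pixel differences from the first pictures were small; I put these down to the arm's shadow but did not check them further.

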